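# Open the laboratory water bath

### The arm

A 7-joint arm with a two-finger parallel gripper is mounted at the origin on the work surface. World frame = base frame: x ahead of the robot, y to its left, z up, the work surface at z = 0. Lengths are in mm, angles in rad, forces in N, time in s.
With the tool pointing down it reaches from about 400 to 925 mm from the base axis. Payload 5.6 kg.
Tool frame: the origin (TCP) lies midway between the tips of the shut fingers; the grasp point (between the pads) lies 19 mm behind it; z points along the fingers, x is the direction in which the jaws open and shut, and the axes are right-handed (so a half turn about z gives the same grasp; the last joint's range is limited). The gripper opens to 85 mm and grips with 20 to 120 N. Pads are 22 mm wide; open, the fingers measure 114 mm over their backs; the gripper's body (76 mm by 85 mm) begins 54 mm behind the grasp point. The pads swing forward as they close: fully open they stand 13 mm farther back than shut.
Start: joints at [1.181, 0.468, -0.012, 1.603, 0.006, 1.071, -0.056], TCP at [220.888, -611.324, 231.29] pointing down, gripper open.
Joint ranges: [-2.53, 2.53], [-0.31, 2.02], [-1.57, 1.55], [0.28, 2.44], [-1.29, 4.43], [0.15, 1.84], [-2.92, 2.92]. Speed limits (rad/s): [2.57, 2.57, 3.14, 3.14, 3.14, 3.14, 3.14].

### API

Orientations are given as a 3x3 rotation matrix whose columns are the frame's x, y, z axes.
In Python, from plant import get_obs, grab_frame, camera_info, close_job gives the robot as it stands.
- The arm moves only by the tool play_rows, never from a script. Its argument "targets" is a list of rows, each a list of 6 numbers: the shift along the tool's x, y, z in mm, then the turn, a rotation vector about the tool's x, y, z in rad. In form: [[dx, dy, dz, ax, ay, az], ...]. A call has 1 to 5 rows; each row shifts and turns the commanded pose from where the row before left it, along the tool's axes as they then stand; what a row does not reach is not made up. A row lasts 1/12 s, in which the tool goes at most 41.7 mm and 7.16 degrees, less where a joint would pass 70% of its speed; a pose out of reach is approached as far as the arm can. A call is refused whole if a number of a shift passes 41.7 or a number of a turn 0.125, either way. A call with a gripper value outside its range is refused whole. "grip" is the opening, from 0 (shut) to 1 (fully open), set as the call begins (left out, the last holds). The fingers move at their own pace and stop on an object; "force" is the grip in N (left out, the last holds). Time passes only in rows, so rows that do not move let the fingers close. It gives the time, the measured TCP pose, the force and the opening at its end, in the units of the state.
- get_obs(): the state, without advancing time (a new reading comes with each control period).
- grab_frame(name): name is "scene" or "top" or "wrist"; returns (picture, depth): 400x640x3 uint8, red, green, blue; 400x640 float32, mm along the optical axis (not along the pixel's ray), 0 where there is no reading.
- camera_info(name): a dict with "mtx" (3x3 intrinsics, pixels), "extrinsics" (4x4, takes a point from world to camera coordinates). Camera axes: x right, y down, z forward; pixel columns grow to the right and rows downward; lengths in mm; the calibration is good to about 2 mm. A picture is of the moment at which its call begins: read the wrist's pose just before it. camera_info takes no time and is no camera call; for the wrist camera it gives the pose at the moment of the call.
- close_job(): hands the job in, once; it reports no verdict.
The state is a dict: "time": time; "joints": joint angles; "joint_vel": joint speeds; "joint_efforts": joint torques, N m; "tcp_pos": TCP position; "tcp_rot": TCP orientation; "wrist_force": force on the tool from outside, world axes, zero at the start; "wrist_torque": the same for the moment, N m; "opening": opening from 0.0 (shut) to 1.0 (fully open).
Only numpy, scipy, OpenCV 4.12 (cv2) and the standard library are available. Lean on these libraries where they do the work, as an engineer would, in place of code of your own. Each camera call takes 0.05 s, during which the arm holds its last target.

### The job

Lift the steel lid with the black knob off the stainless water bath and set it down gently in the blue tray, knob up, lying flat and wholly inside the tray's rim. Leave the white pot with the blue knob closed.

Things in the scene. Friction and masses are not known exactly. Their poses are not given: they have to be found in the camera images.
- bath_lid: Loose round steel lid, 0.2 to 0.4 kg, on the water bath. Origin: centre of its underside; z up through the knob. Heights above origin: plug 124 mm wide, 0-8 mm (hangs in the bath's mouth, 7 mm play all round); plate 156 mm wide, 8-12; dome to 18; black plastic knob: stem 18 mm wide, head 32 mm wide at 30-54 mm. Round, so x and y have no meaning.
- bath: Round water bath, fixed: grey foot 164 mm wide, 30 mm high, small control panel on its -x side; stainless tank 150 mm wide, wall 6 mm, rim 110 mm above the bench. Origin: centre of its underside, on the bench; z up. With the lid on, the lid's origin is 102 mm above this one.
- tray: Square shallow blue plastic tray, fixed: 220 x 220 mm outside, 210 x 210 mm inside, floor 4 mm thick, rim 5 mm wide, 12 mm high above the bench. Origin: centre of its underside, on the bench; x and y along its sides, z up. A lid lying in it has its origin 4 mm above this one.
- pot_lid: Loose white ceramic lid with a blue knob, 134 mm wide, on a round white pot (128 mm wide, rim 90 mm above the bench) that is fixed. Not to be moved. Origin: centre of the lid's underside, 82 mm above the bench; z up; the knob's top is 54 mm above the origin.

How it is judged:
By the outcome, as a careful person would: the job done as asked, in the order asked, and still so for the second after the job is handed in, with the robot touching nothing.
It also fails if it takes over 40 s, if anything falls off the work surface, if the arm or the gripper's body presses on something with over 40 N, if the wrist force passes 120 N, or if a joint passes its speed limit or range.

## Working session

There is one attempt and no reset: what is moved stays moved. The work goes in short steps, Python scripts to look and compute and a tool call to move; the robot and the scene stay as the last step left them, time stands still between calls to the robot, and variables do not carry over. Pictures are saved under pics/ and viewed, and the job is handed in when it is done.

Besides the shell and the picture viewer there is one more tool, called after "Emit:" as a command line: name --pt "numbers of a row" for each row, then --argument value for the rest. play_rows: Moves the arm, as the interface text tells. Its arguments: {"type":"object","properties":{"targets":{"type":"array","items":{"type":"array","items":{"type":"number"}}},"grip":{"type":"number"},"force":{"type":"number"}},"required":["targets"]}

```bash
mkdir -p pics; python3 - <<'E'
from plant import *
import cv2,numpy as np
o=get_obs();print(o)
for n in("scene","top"):
    p,d=grab_frame(n);cv2.imwrite(f"pics/{n}1.png",p[:,:,::-1]);np.savez(f"{n}1.npz",p=p,d=d,**camera_info(n));print(camera_info(n))
E
```

```text
{'time': 0.0, 'joints': array([ 1.18097445,  0.46838556, -0.01157372,  1.60366766,  0.00603507,
        1.07139137, -0.05631032]), 'joint_vel': array([ 0.00104282,  0.00028814,  0.00058672, -0.00083654,  0.00026389,
       -0.00020331, -0.00087325]), 'joint_efforts': array([-7.38898871e-04, -5.32400608e+01,  2.12370011e-02, -2.51313525e+01,
        1.14435286e-02,  7.75104883e-03, -8.26190018e-06]), 'tcp_pos': array([ 220.65419101, -610.78706723,  230.3146656 ]), 'tcp_rot': array([[ 3.39831678e-01, -9.40485954e-01, -7.75320896e-04],
       [-9.40484530e-01, -3.39832520e-01,  1.64520320e-03],
       [-1.81076976e-03,  1.70085145e-04, -9.99998346e-01]]), 'wrist_force': array([ 0.18069925,  0.05948794, -0.07447297]), 'wrist_torque': array([ 0.01809992, -0.02441753, -0.02050015]), 'opening': 1.0000163988134791}
{'mtx': array([[362.95644434,   0.        , 318.98590232],
       [  0.        , 362.95644434, 197.06216049],
       [  0.        ,   0.        ,   1.        ]]), 'extrinsics': array([[-7.69464704e-01,  6.38666745e-01,  5.37194789e-03,
         4.03238928e+02],
       [ 3.99291325e-01,  4.87596123e-01, -7.76412557e-01,
        -1.41133595e+02],
       [-4.98488222e-01, -5.95277086e-01, -6.30202097e-01,
         1.28484861e+03],
       [ 0.00000000e+00,  0.00000000e+00,  0.00000000e+00,
         1.00000000e+00]])}
{'mtx': array([[455.93282667,   0.        , 324.43810276],
       [  0.        , 455.93282667, 198.22647629],
       [  0.        ,   0.        ,   1.        ]]), 'extrinsics': array([[ 6.19087572e-04, -9.99817734e-01,  1.90818303e-02,
        -1.14756910e+01],
       [-9.87387376e-01, -3.63223863e-03, -1.58281322e-01,
         5.38135703e+02],
       [ 1.58321783e-01, -1.87431684e-02, -9.87209657e-01,
         9.17304002e+02],
       [ 0.00000000e+00,  0.00000000e+00,  0.00000000e+00,
         1.00000000e+00]])}
```

View pics/scene1.png

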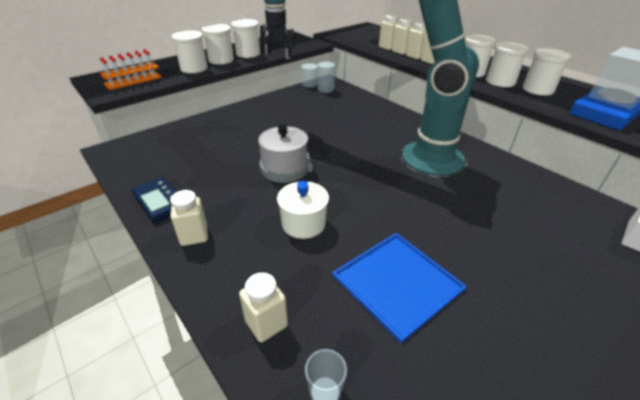

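View pics/top1.png

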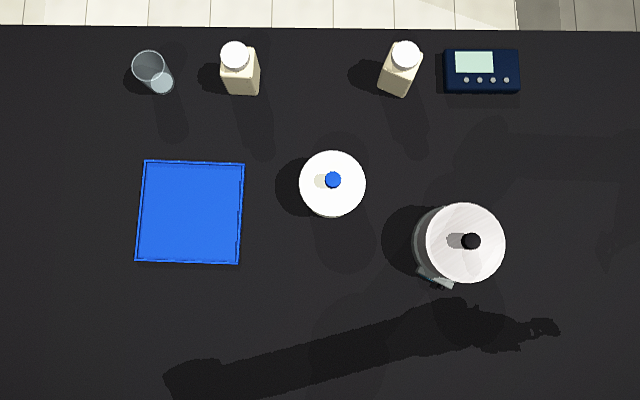

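The scene view shows the steel bath with its black knob at about (283,132), the white pot with the blue knob at (303,188), and the tray at (400,285). In the top view the black knob is at (471,241), the lid disc is centred near (466,242), the pot's blue knob is at (333,180), and the tray's corners are about (145,160), (244,162), (239,264) and (135,262).

```bash
cat > h.py <<'E'
import numpy as np,cv2
def ray(uv,K,E,z):
    uv=np.atleast_2d(np.asarray(uv,float));d=np.c_[uv,np.ones(len(uv))]@np.linalg.inv(K).T@E[:3,:3]
    c=-E[:3,:3].T@E[:3,3];return c+d*((z-c[2])/d[:,2])[:,None]
def blob(m,box):
    mm=np.zeros(m.shape,np.uint8);x0,y0,x1,y1=box;mm[y0:y1,x0:x1]=m[y0:y1,x0:x1]*255
    cs,_=cv2.findContours(mm,cv2.RETR_EXTERNAL,cv2.CHAIN_APPROX_NONE);return max(cs,key=cv2.contourArea)
def circ(P):
    A=np.c_[2*P[:,:2],np.ones(len(P))];s=np.linalg.lstsq(A,(P[:,:2]**2).sum(1),rcond=None)[0]
    return s[0],s[1],np.sqrt(s[2]+s[0]**2+s[1]**2)
E
python3 - <<'E'
from h import *
for n,kb,tb in(("top",(455,228,490,256),(120,150,260,275)),("scene",(272,122,294,140),(325,230,475,345))):
    f=np.load(n+"1.npz");p=f['p'].astype(int);d=f['d'];K=f['mtx'];E=f['extrinsics']
    hsv=cv2.cvtColor(f['p'],cv2.COLOR_RGB2HSV)
    k=blob(p.max(2)<60,kb)[:,0];(c,r)=cv2.minEnclosingCircle(k);m=k.mean(0);
    print(n,"knob",c,r,m,ray(c,K,E,156),ray(c,K,E,144),"d",d[int(c[1]),int(c[0])])
    u,v=int(c[0]),int(c[1]);pc=np.linalg.inv(K)@[u,v,1]*d[v,u];print(" depth pt",E[:3,:3].T@(pc-E[:3,3]))
    t=blob((hsv[...,0]>100)&(hsv[...,0]<125)&(hsv[...,1]>150),tb);h=cv2.convexHull(t)
    q=cv2.approxPolyDP(h,6,True)[:,0];print(" tray",q.tolist());P=ray(q,K,E,12);print(P.round(1),P.mean(0))
    if n=="top":
        l=cv2.convexHull(blob(p.min(2)>130,(418,195,520,292)))[:,0]
        print(l.min(0),l.max(0));P=ray(l,K,E,114);print("lid",circ(P))
        l=cv2.convexHull(blob(p.min(2)>130,(290,140,375,225)))[:,0];print("pot",circ(ray(l,K,E,94)))
    ys,xs=np.mgrid[0:400,0:640];z=d
    pc=np.stack([(xs-K[0,2])/K[0,0]*z,(ys-K[1,2])/K[0,0]*z,z],-1);W=(pc-E[:3,3])@E[:3,:3]
    s=(W[...,2]>106)&(W[...,2]<118)&(d>0)&(W[...,0]>250)&(W[...,0]<700)&(W[...,1]>-500)&(W[...,1]<-100)
    if s.sum()>50: c,r=cv2.minEnclosingCircle(W[s][:,:2].astype(np.float32));print(" lidcloud",c,r,s.sum())
    s=(W[...,2]>143)&(W[...,2]<162)&(d>0)&(W[...,0]>250)&(W[...,0]<700)&(W[...,1]>-500)&(W[...,1]<-100)
    print(" knobcloud",s.sum(),W[s].mean(0) if s.any() else 0,W[s].max(0),W[s].min(0))
E
```

```text
top knob (470.3846130371094, 240.76922607421875) 9.646206855773926 [470.1  240.56] [[ 441.78759915 -276.66153664  156.        ]] [[ 442.58755348 -280.74795967  144.        ]] d 836.6601
 depth pt [ 443.0634674  -275.35072775  157.97196513]
 tray [[144, 159], [244, 163], [238, 264], [134, 260]]
[[628.6 384.1  12. ]
 [620.8 165.7  12. ]
 [401.3 172.1  12. ]
 [409.5 391.3  12. ]] [515.06246871 278.30498218  12.        ]
[426 202] [505 288]
lid (np.float64(438.0729177555674), np.float64(-277.174767815461), np.float64(80.68447971953687))
pot (np.float64(561.7762225648366), np.float64(-24.279475180184818), np.float64(67.26583745508637))
 lidcloud (442.3811340332031, -280.3291320800781) 78.2730941772461 3343
 knobcloud 257 [ 441.51798696 -278.15263353  155.36611407] [ 456.32775474 -264.36862159  161.53388693] [ 426.71970342 -295.06733395  143.24101363]
scene knob (280.5, 126.85713958740234) 9.789982795715332 [280.875      126.35714286] [[ 449.87653097 -277.90544036  156.        ]] [[ 437.53850436 -296.81483253  144.        ]] d 1133.1531
 depth pt [ 447.3194084  -284.32955934  155.45322589]
 tray [[394, 233], [466, 286], [402, 342], [332, 275]]
[[406.6 172.9  12. ]
 [410.  394.1  12. ]
 [630.9 390.2  12. ]
 [628.  173.5  12. ]] [518.86767951 282.66577139  12.        ]
 lidcloud (445.8664855957031, -279.4962158203125) 80.09898376464844 821
 knobcloud 66 [ 448.88812108 -273.61165264  151.94092699] [ 461.98149778 -262.48145316  158.13453957] [ 431.72310828 -292.93953402  143.38957564]
```

Emit:
play_rows --pt "-8 -11 0 0 0 0" --pt "-16 -22 0 0 0 0" --pt "-18 -24.5 0 0 0 0" --pt "-18 -24.5 0 0 0 0" --pt "-18 -24.5 0 0 0 0" --grip 1

```text
time: 0.52
tcp_pos: [295.5, -499.4, 231.0]
tcp_rot: [[0.34, -0.94, -0.0], [-0.94, -0.34, 0.001], [-0.001, -0.0, -1.0]]
wrist_force: [0.3, 0.0, 0.4]
opening: 1.0
```

Emit:
play_rows --pt "-18 -24.5 0 0 0 0" --pt "-18 -24.5 0 0 0 0" --pt "-18 -24.5 0 0 0 0" --pt "-18 -24.5 0 0 0 0" --pt "-18 -24.5 0 0 0 0"

```text
time: 0.93
tcp_pos: [379.9, -372.9, 231.2]
tcp_rot: [[0.341, -0.94, -0.0], [-0.94, -0.341, 0.0], [-0.0, 0.0, -1.0]]
wrist_force: [0.9, 0.4, 0.5]
opening: 0.999
```

Emit:
play_rows --pt "-18 -24.5 0 0 0 0" --pt "-18 -24.5 0 0 0 0" --pt "-16 -22 0 0 0 0" --pt "-8 -11 0 0 0 0" --pt "0 0 0 0 0 0"

```text
time: 1.35
tcp_pos: [438.0, -286.5, 231.3]
tcp_rot: [[0.347, -0.938, 0.001], [-0.938, -0.347, 0.002], [-0.001, -0.001, -1.0]]
wrist_force: [0.7, -0.3, 0.1]
opening: 0.994
```

```bash
python3 - <<'E'
from plant import *
from h import *
o=get_obs();c=camera_info("wrist");p,d=grab_frame("wrist");print(o['tcp_pos'],o['joints'])
cv2.imwrite("pics/wrist1.png",p[:,:,::-1]);np.savez("wrist1.npz",p=p,d=d,**c);print(c)
E
```

```text
[ 438.01681554 -286.4562881   231.26011033] [ 0.67688309  0.26660566 -0.18885734  1.90133314  0.05751589  0.97912736
 -0.75439567]
{'mtx': array([[300.16090796,   0.        , 323.47014086],
       [  0.        , 300.16090796, 203.83855266],
       [  0.        ,   0.        ,   1.        ]]), 'extrinsics': array([[ 3.46078785e-01, -9.38205451e-01,  7.21348339e-05,
        -4.20454260e+02],
       [-8.94560899e-01, -3.29956303e-01,  3.01479082e-01,
         2.58302809e+02],
       [-2.82825517e-01, -1.04400043e-01, -9.53472788e-01,
         4.73032925e+02],
       [ 0.00000000e+00,  0.00000000e+00,  0.00000000e+00,
         1.00000000e+00]])}
```

View pics/wrist1.png

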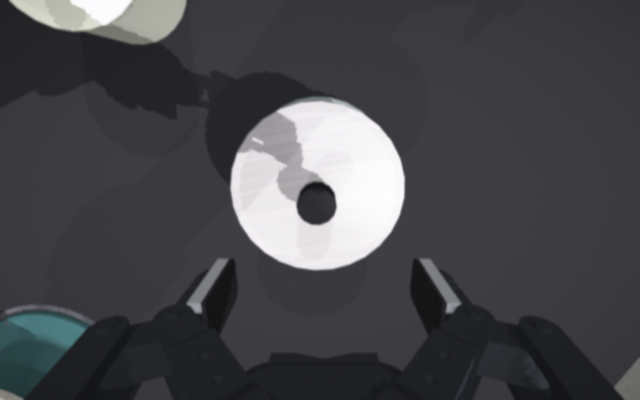

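The wrist view shows the lid as a disc centred near (318,184) with the black knob top at (317,204). The fingers are open and clear below it.

```bash
python3 - <<'E'
from h import *
f=np.load("wrist1.npz");p=f['p'].astype(int);K=f['mtx'];E=f['extrinsics']
k=blob(p.max(2)<70,(295,175,345,232))[:,0]
# lower arc of knob = top-rim outline; use contour
print(k.min(0),k.max(0));c,r=cv2.minEnclosingCircle(k);print(c,r,ray(c,K,E,156),ray(c,K,E,150),"circ",circ(ray(k,K,E,156)))
l=cv2.convexHull(blob(p.min(2)>120,(220,85,420,285)))[:,0];print("lid",circ(ray(l,K,E,114)))
E
```

```text
[298 182] [334 223]
(316.4531555175781, 202.42568969726562) 20.731449127197266 [[ 445.15529568 -278.26232797  156.        ]] [[ 443.35380547 -278.77074559  150.        ]] circ (np.float64(444.59910169844983), np.float64(-278.0510808734821), np.float64(14.99761605824798))
lid (np.float64(441.92948693904856), np.float64(-279.4149426468403), np.float64(78.15666986570547))
```

Emit:
play_rows --pt "-3 -3 10 0 0 0" --pt "-2 -3 15 0 0 0" --pt "0 -1 15 0 0 0" --pt "0 0 5 0 0 0" --pt "0 0 0 0 0 0"

```text
time: 1.82
tcp_pos: [438.9, -284.4, 184.4]
tcp_rot: [[0.338, -0.941, -0.003], [-0.941, -0.338, 0.002], [-0.003, 0.003, -1.0]]
wrist_force: [-0.7, 0.3, -0.5]
opening: 1.0
```

Emit:
play_rows --pt "0 0 0 0 0 0" --pt "0 0 0 0 0 0"

```text
time: 1.98
tcp_pos: [440.8, -284.9, 186.8]
tcp_rot: [[0.339, -0.941, 0.001], [-0.941, -0.339, -0.001], [0.001, -0.0, -1.0]]
wrist_force: [0.4, -0.2, -0.2]
opening: 1.0
```

Emit:
play_rows --pt "-3 -2 8 0 0 0" --pt "-2 -2 12 0 0 0" --pt "0 0 12 0 0 0" --pt "0 0 4 0 0 0" --pt "0 0 0 0 0 0"

```text
time: 2.4
tcp_pos: [442.3, -277.6, 149.4]
tcp_rot: [[0.34, -0.94, -0.002], [-0.94, -0.34, 0.001], [-0.001, 0.001, -1.0]]
wrist_force: [-0.9, 0.1, -0.0]
opening: 1.001
```

Emit:
play_rows --pt "0 0 0 0 0 0" --pt "0 0 0 0 0 0" --pt "0 0 0 0 0 0"

```text
time: 2.65
tcp_pos: [443.3, -278.4, 151.0]
tcp_rot: [[0.34, -0.941, 0.001], [-0.941, -0.34, -0.001], [0.001, -0.001, -1.0]]
wrist_force: [0.5, 0.3, 0.0]
opening: 1.0
```

Centred over the knob to within about 1 mm, so I go down 29 mm.

Emit:
play_rows --pt "0 0 6 0 0 0" --pt "0 0 9 0 0 0" --pt "0 0 9 0 0 0" --pt "0 0 5 0 0 0" --pt "0 0 0 0 0 0"

```text
time: 3.07
tcp_pos: [441.8, -277.5, 119.4]
tcp_rot: [[0.34, -0.94, -0.003], [-0.94, -0.34, 0.002], [-0.003, 0.002, -1.0]]
wrist_force: [0.1, -1.0, -0.2]
opening: 0.996
```

Emit:
play_rows --pt "0 0 0 0 0 0" --pt "0 0 0 0 0 0"

```text
time: 3.23
tcp_pos: [443.0, -278.1, 121.2]
tcp_rot: [[0.34, -0.94, 0.0], [-0.94, -0.34, 0.0], [-0.0, -0.0, -1.0]]
wrist_force: [-0.0, 0.0, 0.4]
opening: 0.996
```

Emit:
play_rows --pt "0 0 0 0 0 0" --pt "0 0 0 0 0 0" --pt "0 0 0 0 0 0" --pt "0 0 0 0 0 0" --pt "0 0 0 0 0 0" --grip 0.45 --force 40

```text
time: 3.65
tcp_pos: [442.9, -278.1, 121.4]
tcp_rot: [[0.34, -0.94, 0.0], [-0.94, -0.34, -0.0], [0.0, -0.0, -1.0]]
wrist_force: [-1.1, -0.4, -0.4]
opening: 0.452
```

Emit:
play_rows --pt "0 0 0 0 0 0" --pt "0 0 0 0 0 0" --pt "0 0 0 0 0 0" --pt "0 0 0 0 0 0" --pt "0 0 0 0 0 0" --grip 0 --force 50

```text
time: 4.07
tcp_pos: [443.0, -278.3, 121.6]
tcp_rot: [[0.34, -0.941, 0.0], [-0.941, -0.34, -0.0], [0.001, -0.0, -1.0]]
wrist_force: [-0.9, -0.1, 3.7]
opening: 0.362
```

```bash
python3 - <<'E'
from plant import *
from h import *
p,d=grab_frame("wrist");cv2.imwrite("pics/wrist2.png",p[:,:,::-1]);print(get_obs()['opening'],get_obs()['wrist_force'])
E
```

```text
0.36190829624326065 [-0.93106555  0.15939198  5.70178082]
```

View pics/wrist2.png

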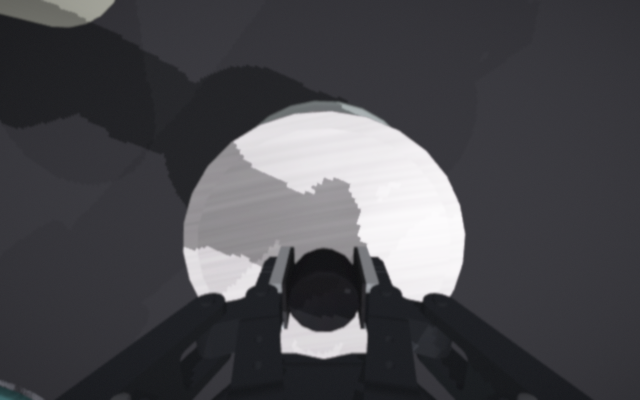

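The pads hold the knob squarely at (322,290), with the opening at 0.36 (about 31 mm against the 32 mm head). I lift straight up.

Emit:
play_rows --pt "0 0 -3 0 0 0" --pt "0 0 -5 0 0 0" --pt "0 0 -5 0 0 0" --pt "0 0 -6 0 0 0" --pt "0 0 -8 0 0 0"

```text
time: 4.53
tcp_pos: [442.4, -277.7, 148.3]
tcp_rot: [[0.34, -0.94, -0.001], [-0.94, -0.34, 0.001], [-0.001, 0.001, -1.0]]
wrist_force: [-0.6, -0.3, -4.2]
opening: 0.362
```

Emit:
play_rows --pt "0 0 -12 0 0 0" --pt "0 0 -16 0 0 0" --pt "0 0 -18 0 0 0" --pt "0 0 -14 0 0 0" --pt "0 0 -8 0 0 0"

```text
time: 4.95
tcp_pos: [443.6, -278.4, 218.6]
tcp_rot: [[0.34, -0.94, 0.003], [-0.94, -0.34, -0.002], [0.002, -0.002, -1.0]]
wrist_force: [0.5, 0.8, -4.8]
opening: 0.36
```

Emit:
play_rows --pt "0 0 0 0 0 0" --pt "0 0 0 0 0 0"

```text
time: 5.12
tcp_pos: [442.7, -278.0, 216.4]
tcp_rot: [[0.34, -0.941, 0.0], [-0.941, -0.34, -0.0], [0.0, -0.0, -1.0]]
wrist_force: [-0.1, 0.0, -3.0]
opening: 0.365
```

```bash
python3 - <<'E'
from plant import *
from h import *
p,d=grab_frame("wrist");q,d=grab_frame("scene");cv2.imwrite("pics/lift.png",np.vstack([p[:,:,::-1],q[50:250,:,::-1]]));o=get_obs();print(o['opening'],o['wrist_force'],o['wrist_torque'])
E
```

```text
0.35898265168090165 [-0.36899402 -0.06762706 -4.97138828] [ 0.01402078  0.02814497 -0.05356957]
```

View pics/lift.png

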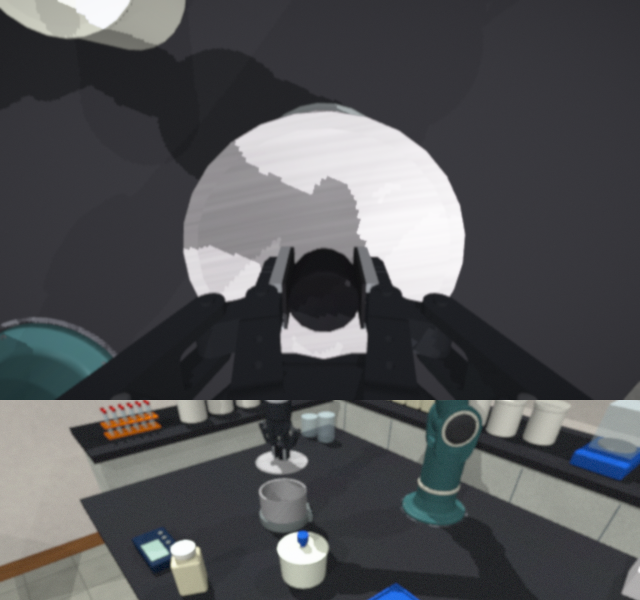

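The lid is off and level (scene view, about (282,462) in the stacked picture), with the bath mouth open below it. I carry it to the tray with the underside at about 197 mm, well above the pot's knob at 136 mm.

Emit:
play_rows --pt "-5 -2.6 0 0 0 0" --pt "-12 -6.2 0 0 0 0" --pt "-18 -9.3 0 0 0 0" --pt "-22 -11.4 0 0 0 0" --pt "-24 -12.4 0 0 0 0"

```text
time: 5.63
tcp_pos: [454.2, -186.8, 215.4]
tcp_rot: [[0.338, -0.941, -0.001], [-0.941, -0.338, 0.001], [-0.001, 0.001, -1.0]]
wrist_force: [0.3, 0.6, -4.4]
opening: 0.359
```

Emit:
play_rows --pt "-24 -12.4 0 0 0 0" --pt "-24 -12.4 0 0 0 0" --pt "-24 -12.4 0 0 0 0" --pt "-24 -12.4 0 0 0 0" --pt "-24 -12.4 0 0 0 0"

```text
time: 6.05
tcp_pos: [471.7, -51.9, 215.6]
tcp_rot: [[0.34, -0.94, -0.001], [-0.94, -0.34, 0.0], [-0.001, 0.001, -1.0]]
wrist_force: [0.4, -0.5, -4.3]
opening: 0.36
```

Emit:
play_rows --pt "-24 -12.4 0 0 0 0" --pt "-24 -12.4 0 0 0 0" --pt "-24 -12.4 0 0 0 0" --pt "-24 -12.4 0 0 0 0" --pt "-24 -12.4 0 0 0 0"

```text
time: 6.47
tcp_pos: [489.1, 81.8, 215.6]
tcp_rot: [[0.34, -0.94, -0.001], [-0.94, -0.34, -0.0], [-0.0, 0.001, -1.0]]
wrist_force: [0.2, 0.5, -3.8]
opening: 0.362
```

Emit:
play_rows --pt "-24 -12.4 0 0 0 0" --pt "-24 -12.4 0 0 0 0" --pt "-24 -12.4 0 0 0 0" --pt "-24 -12.4 0 0 0 0" --pt "-20 -10.4 0 0 0 0"

```text
time: 6.88
tcp_pos: [506.0, 212.1, 215.4]
tcp_rot: [[0.341, -0.94, -0.002], [-0.94, -0.341, 0.0], [-0.001, 0.001, -1.0]]
wrist_force: [0.3, 0.5, -3.9]
opening: 0.359
```

Emit:
play_rows --pt "-14 -7.5 0 0 0 0" --pt "-8 -4 0 0 0 0" --pt "-4 -2 0 0 0 0" --pt "0 0 0 0 0 0" --pt "0 0 0 0 0 0"

```text
time: 7.3
tcp_pos: [510.5, 237.6, 215.8]
tcp_rot: [[0.339, -0.941, -0.001], [-0.941, -0.339, -0.001], [0.001, 0.001, -1.0]]
wrist_force: [0.4, -0.0, -4.4]
opening: 0.363
```

Emit:
play_rows --pt "-6 -3.3 0 0 0 0" --pt "-12 -6 4 0 0 0" --pt "-12 -6 10 0 0 0" --pt "-6 -4 16 0 0 0" --pt "-2.5 -1 18 0 0 0"

```text
time: 7.72
tcp_pos: [517.4, 284.7, 168.5]
tcp_rot: [[0.341, -0.94, 0.002], [-0.94, -0.341, 0.003], [-0.002, -0.003, -1.0]]
wrist_force: [-0.3, -0.7, -3.5]
opening: 0.357
```

Emit:
play_rows --pt "0 0 18 0 0 0" --pt "0 0 18 0 0 0" --pt "0 0 18 0 0 0" --pt "0 0 18 0 0 0" --pt "0 0 14 0 0 0"

```text
time: 8.13
tcp_pos: [516.3, 282.3, 80.5]
tcp_rot: [[0.339, -0.941, -0.001], [-0.941, -0.339, -0.0], [-0.0, 0.001, -1.0]]
wrist_force: [0.5, -0.0, -3.6]
opening: 0.36
```

Emit:
play_rows --pt "0 0 8 0 0 0" --pt "0 0 4 0 0 0" --pt "0 0 0 0 0 0" --pt "0 0 0 0 0 0"

```text
time: 8.47
tcp_pos: [517.1, 282.4, 70.8]
tcp_rot: [[0.34, -0.94, 0.001], [-0.94, -0.34, 0.001], [-0.0, -0.001, -1.0]]
wrist_force: [0.2, 0.1, -3.1]
opening: 0.361
```

```bash
python3 - <<'E'
from plant import *
from h import *
p,d=grab_frame("wrist");q,d=grab_frame("top");np.savez("top2.npz",p=q,d=d,**camera_info("top"));cv2.imwrite("pics/pre.png",np.vstack([p[:,:,::-1],q[120:320,:,::-1]]));o=get_obs();print(o['opening'],o['wrist_force'],o['tcp_pos'])
E
```

```text
0.3646923753986673 [-0.23799161  0.31909885 -4.27472389] [517.37929477 282.38787329  71.2735699 ]
```

View pics/pre.png

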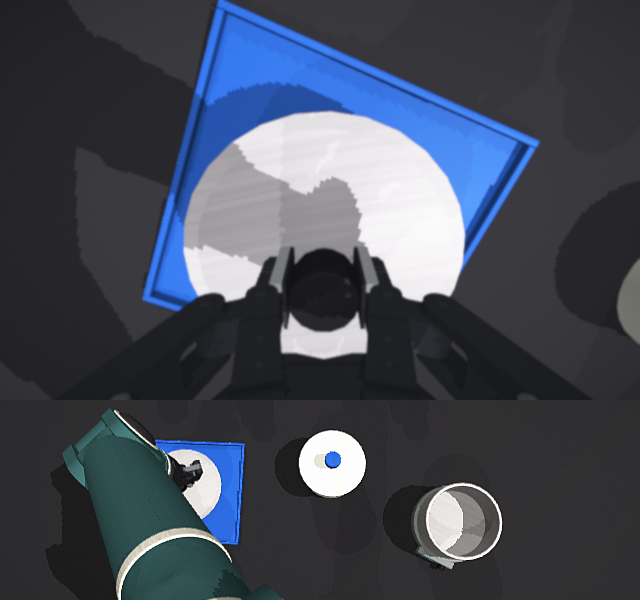

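The lid hangs level over the tray, with blue showing on every visible side in both views. I lower it, slowly at the end.

Emit:
play_rows --pt "0 0 5 0 0 0" --pt "0 0 9 0 0 0" --pt "0 0 10 0 0 0" --pt "0 0 8 0 0 0" --pt "0 0 4 0 0 0"

```text
time: 8.98
tcp_pos: [515.7, 281.1, 32.3]
tcp_rot: [[0.34, -0.94, -0.002], [-0.94, -0.34, -0.001], [0.001, 0.003, -1.0]]
wrist_force: [-0.0, 0.0, -3.5]
opening: 0.363
```

Emit:
play_rows --pt "0 0 2 0 0 0" --pt "0 0 2 0 0 0" --pt "0 0 2 0 0 0" --pt "0 0 0 0 0 0" --pt "0 0 0 0 0 0"

```text
time: 9.4
tcp_pos: [516.8, 282.0, 28.4]
tcp_rot: [[0.34, -0.94, 0.0], [-0.94, -0.34, 0.0], [-0.0, -0.0, -1.0]]
wrist_force: [-0.3, -0.5, -3.4]
opening: 0.363
```

Emit:
play_rows --pt "0 0 1 0 0 0" --pt "0 0 1 0 0 0" --pt "0 0 0.5 0 0 0" --pt "0 0 0 0 0 0"

```text
time: 9.73
tcp_pos: [516.6, 281.8, 25.7]
tcp_rot: [[0.34, -0.94, -0.0], [-0.94, -0.34, -0.0], [0.0, 0.0, -1.0]]
wrist_force: [0.1, 0.7, -2.4]
opening: 0.363
```

Emit:
play_rows --pt "0 0 0.7 0 0 0" --pt "0 0 0.7 0 0 0" --pt "0 0 0 0 0 0" --pt "0 0 0 0 0 0"

```text
time: 10.07
tcp_pos: [516.6, 281.8, 24.3]
tcp_rot: [[0.34, -0.941, -0.0], [-0.941, -0.34, -0.0], [0.0, 0.0, -1.0]]
wrist_force: [0.3, 0.0, -3.7]
opening: 0.361
```

Emit:
play_rows --pt "0 0 0.5 0 0 0" --pt "0 0 0 0 0 0" --pt "0 0 0 0 0 0"

```text
time: 10.32
tcp_pos: [516.7, 281.8, 23.8]
tcp_rot: [[0.34, -0.94, -0.0], [-0.94, -0.34, -0.0], [0.0, 0.0, -1.0]]
wrist_force: [-0.7, 0.0, -3.9]
opening: 0.358
```

Emit:
play_rows --pt "0 0 0.5 0 0 0" --pt "0 0 0 0 0 0" --pt "0 0 0 0 0 0"

```text
time: 10.57
tcp_pos: [516.7, 281.9, 23.6]
tcp_rot: [[0.34, -0.94, 0.0], [-0.94, -0.34, -0.0], [0.0, -0.0, -1.0]]
wrist_force: [-1.8, -0.3, 0.5]
opening: 0.357
```

Emit:
play_rows --pt "0 0 0.5 0 0 0" --pt "0 0 0 0 0 0" --pt "0 0 0 0 0 0"

```text
time: 10.82
tcp_pos: [516.7, 281.9, 23.6]
tcp_rot: [[0.34, -0.94, 0.0], [-0.94, -0.34, -0.0], [0.0, -0.0, -1.0]]
wrist_force: [-3.2, -1.6, 5.1]
opening: 0.358
```

The lid has touched down: the wrist force went from -4 N to +5 N. I open in stages.

Emit:
play_rows --pt "0 0 0 0 0 0" --pt "0 0 0 0 0 0" --pt "0 0 0 0 0 0" --pt "0 0 0 0 0 0" --grip 0.45

```text
time: 11.15
tcp_pos: [516.9, 282.0, 22.9]
tcp_rot: [[0.34, -0.941, 0.0], [-0.941, -0.34, 0.0], [-0.0, -0.001, -1.0]]
wrist_force: [0.2, 0.4, -0.8]
opening: 0.45
```

Emit:
play_rows --pt "0 0 0 0 0 0" --pt "0 0 0 0 0 0" --pt "0 0 0 0 0 0" --pt "0 0 0 0 0 0" --pt "0 0 0 0 0 0" --grip 1

```text
time: 11.57
tcp_pos: [516.7, 281.8, 22.8]
tcp_rot: [[0.34, -0.94, -0.0], [-0.94, -0.34, -0.0], [0.0, 0.0, -1.0]]
wrist_force: [0.3, -0.6, -0.1]
opening: 0.997
```

Emit:
play_rows --pt "0 0 -4 0 0 0" --pt "0 0 -8 0 0 0" --pt "0 0 -12 0 0 0" --pt "0 0 -18 0 0 0" --pt "0 0 -22 0 0 0"

```text
time: 11.98
tcp_pos: [516.2, 281.6, 87.8]
tcp_rot: [[0.34, -0.94, -0.001], [-0.94, -0.34, -0.001], [0.0, 0.001, -1.0]]
wrist_force: [0.7, -0.8, 0.6]
opening: 1.0
```

Emit:
play_rows --pt "0 0 -24 0 0 0" --pt "0 0 -26 0 0 0" --pt "0 0 -26 0 0 0" --pt "0 0 -24 0 0 0" --pt "0 0 -20 0 0 0"

```text
time: 12.4
tcp_pos: [517.1, 282.3, 210.4]
tcp_rot: [[0.34, -0.94, 0.003], [-0.94, -0.34, 0.001], [-0.0, -0.003, -1.0]]
wrist_force: [0.6, -0.0, 0.1]
opening: 0.998
```

Emit:
play_rows --pt "10 -5 0 0 0 0" --pt "20 -5 0 0 0 0" --pt "25 0 0 0 0 0" --pt "25 0 0 0 0 0" --pt "25 0 0 0 0 0"

```text
time: 12.82
tcp_pos: [562.1, 185.1, 207.4]
tcp_rot: [[0.34, -0.94, 0.0], [-0.94, -0.34, -0.0], [0.0, -0.0, -1.0]]
wrist_force: [0.9, 0.6, 0.0]
opening: 1.002
```

Emit:
play_rows --pt "25 0 0 0 0 0" --pt "25 0 0 0 0 0" --pt "25 0 0 0 0 0" --pt "20 0 0 0 0 0" --pt "10 0 0 0 0 0"

```text
time: 13.23
tcp_pos: [598.3, 83.7, 207.1]
tcp_rot: [[0.336, -0.942, 0.0], [-0.942, -0.336, -0.002], [0.002, 0.0, -1.0]]
wrist_force: [0.0, -0.6, -1.1]
opening: 1.0
```

Emit:
play_rows --pt "0 0 0 0 0 0" --pt "0 0 0 0 0 0" --pt "0 0 0 0 0 0"

```text
time: 13.48
tcp_pos: [596.8, 89.7, 207.0]
tcp_rot: [[0.342, -0.94, -0.0], [-0.94, -0.342, 0.001], [-0.001, -0.0, -1.0]]
wrist_force: [-0.8, 0.2, 0.3]
opening: 1.001
```

```bash
python3 - <<'E'
from plant import *
from h import *
q,d=grab_frame("top");s,ds=grab_frame("scene");np.savez("top3.npz",p=q,d=d,**camera_info("top"));np.savez("scene3.npz",p=s,d=ds,**camera_info("scene"));cv2.imwrite("pics/end.png",np.vstack([q[120:320,:,::-1],s[:,:,::-1]]));o=get_obs();print(o['time'],o['wrist_force'],o['tcp_pos'])
E
```

```text
13.5833 [-0.457993    0.00674281  1.15859663] [596.86582011  89.75746494 206.99908234]
```

View pics/end.png

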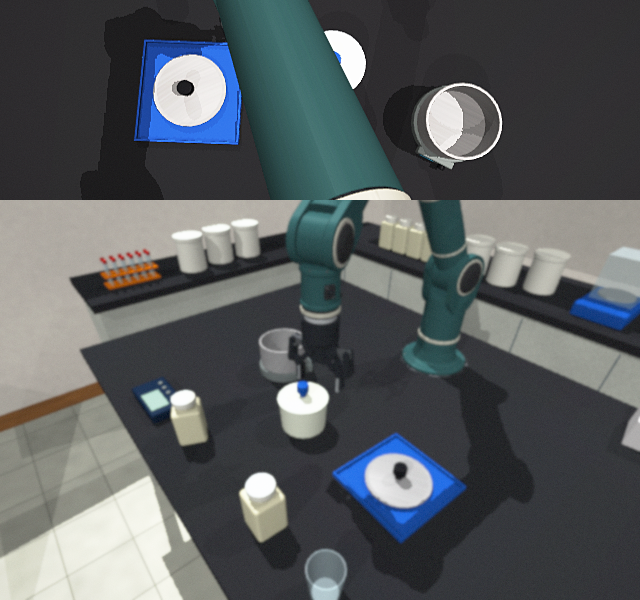

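The lid lies knob up in the tray (top view about (190,90), scene view about (400,480)) with blue all round it. The pot is closed and the arm is clear of everything. One numeric check, then I hand in.

```bash
python3 - <<'E'
from plant import *
from h import *
f=np.load("top3.npz");p=f['p'].astype(int);d=f['d'];K=f['mtx'];E=f['extrinsics']
l=cv2.convexHull(blob(p.min(2)>130,(145,165,235,256)))[:,0];print("lid",circ(ray(l,K,E,16)))
ys,xs=np.mgrid[0:400,0:640];W=(np.stack([(xs-K[0,2])/K[0,0]*d,(ys-K[1,2])/K[0,0]*d,d],-1)-E[:3,3])@E[:3,:3]
r=np.hypot(W[...,0]-516.5,W[...,1]-282);s=(r<74)&(r>50)&(d>0)
print("plane z=a x+b y+c",np.linalg.lstsq(np.c_[W[s][:,:2]-[516.5,282],np.ones(s.sum())],W[s][:,2],rcond=None)[0])
print(close_job())
E
```

```text
lid (np.float64(517.060013786882), np.float64(279.2259522216458), np.float64(77.69138291070082))
plane z=a x+b y+c [ 8.17212736e-04 -5.71739953e-03  1.73208234e+01]
the job is handed in; nothing more can be done
None
```

I gripped the steel lid by its black knob, lifted it off the bath and carried it over to the blue tray. I lowered it slowly until it touched down at about 5 N, released it, moved the arm clear and handed the job in at about 13.6 s.

- **Position:** the last check put the lid's centre at (517, 279) mm. The tray's centre measured about (515, 278) in the top view and (519, 283) in the scene view. That leaves roughly 23–27 mm of room to the rim on every side.
- **Flatness:** the lid's tilt measured under 0.4°, with its top about 17 mm above the bench, as expected for a lid lying on the tray floor. The knob is up.
- **Pot:** the white pot's lid still looks in place in the final scene view. The arm partly hid the pot in the top view, so I did not measure it again.
- **Disagreements:** no check failed. The scene camera's positions differed from the top camera's by about 4–8 mm, so for the grasp I used the wrist camera's closer view.

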